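Put the tea things back on their own coasters

TASK

The mug and the two tins are standing on each other's coasters: put each in the middle of the coaster of its own shape, upright, the mug on the round one, the square tin on the square one and the oblong tin lengthwise along the oblong one. Never set any of them down on the bare table, which marks easily, or tip one over: the empty hexagonal tile is there to park one on meanwhile. Leave the candle and the matchbox where they are.

Things in the scene. Friction and masses are not known exactly. Their poses are not given: they have to be found in the camera images.
- mug: round blue-glazed stoneware mug, empty, outer diameter 66 mm, 85 mm tall, with one ear handle sticking out to its +y side. Origin: centre of the underside, z up its axis. Weighs about 0.3 kg; can be gripped across its body along its x axis, clear of the handle.
- square_tin: square steel tea tin with a fixed lid, 58 x 58 mm (lid 60 x 60 mm), 95 mm tall, the lid being the top 25 mm. Origin: centre of the underside, sides along x and y. About 0.25 kg.
- oblong_tin: oblong steel tin with a fixed lid, 94 mm long (x) by 48 mm wide (y) (lid 96 x 50 mm), 82 mm tall, the lid being the top 20 mm. Origin: centre of the underside, x along its length. About 0.25 kg.
- round_coaster: round dark walnut coaster, 120 mm across, 8 mm thick, flat, stuck to the table top (z = 0). Origin: centre of its underside, at table height.
- square_coaster: square dark walnut coaster, 115 x 115 mm, 8 mm thick, flat, stuck to the table. Origin: centre of its underside, sides along x and y.
- oblong_coaster: oblong dark walnut coaster, 160 mm long (x) by 90 mm wide (y), 8 mm thick, flat, stuck to the table. Origin: centre of its underside, x along its length.
- hexagon_tile: spare hexagonal dark walnut tile, 110 mm across flats, 8 mm thick, flat, stuck to the table, empty at the start. Origin: centre of its underside.
- candle: small unlit candle in a white ceramic holder, 52 mm across the foot, 34 mm tall (wick to 42 mm), standing loose on the table between the coasters. Origin: centre of the underside.
- matchbox: cardboard matchbox lying loose on the table, 53 x 36 x 15 mm. Origin: centre of the underside.
Things that resemble listed ones, but are neither listed nor needed, are in the scene too. Leave any green or red look-alike of the oblong_tin alone.

How it is judged:
At the end, for the whole second after the job is handed in: Mug on the round coaster, square tin on the square one, oblong tin on the oblong one: each upright (0.1 rad), at rest, its underside on the coaster, centres within 15 mm, and the oblong tin's length within 0.3 rad of its coaster's (horizontal distance between mug and round_coaster below 0.015 m and z of mug in the frame of round_coaster between 0.004 and 0.012 m and angle between each of mug, square_tin, oblong_tin's own z axis and vertical below 0.1 rad and linear speed of each of mug, square_tin, oblong_tin below 0.02 m/s and horizontal distance between square_tin and square_coaster below 0.015 m and z of square_tin in the frame of square_coaster between 0.004 and 0.012 m and horizontal distance between oblong_tin and oblong_coaster below 0.015 m and z of oblong_tin in the frame of oblong_coaster between 0.004 and 0.012 m and angle between the x axis of oblong_tin and the x axis of oblong_coaster, either way round below 0.3 rad); the robot touches nothing.
It fails at once if the mug or a tin is set down on the bare table top (height (world z) of any of mug, square_tin, oblong_tin below 0.004 m).
It fails at once if the mug or a tin is tipped over (angle between any of mug, square_tin, oblong_tin's own z axis and vertical above 0.8 rad).
It fails at once if the candle or the matchbox is shifted by more than 20 mm (distance of any of candle, matchbox from where it was at the start of the episode above 0.02 m).
It also fails if it takes over 106 s, if anything falls off the work surface, if the arm or the gripper's body presses on something with over 40 N, if the wrist force passes 120 N, or if a joint passes its speed limit or range.

ROBOT

A 6-joint arm with a two-finger parallel gripper is mounted at the origin on the work surface. World frame = base frame: x ahead of the robot, y to its left, z up, the work surface at z = 0. Lengths are in m, angles in rad, forces in N, time in s.
With the tool pointing down it reaches from about 0.3 to 0.775 m from the base axis. Payload 14.6 kg.
Tool frame: the origin (TCP) lies at the very end of the fingers, on their centre line; the grasp point (between the pads) lies 19 mm behind it; z points along the fingers, y is the line along which they close (so a half turn about z gives the same grasp; the last joint's range is limited). The gripper opens to 94 mm and grips with 3 to 60 N. Pads are 16 mm wide; open, the fingers measure 119 mm over their backs; the gripper's body (75 mm by 177 mm) begins 78 mm behind the grasp point.
Start: joints at [1.16, 0.3, 1.521, -0, 1.321, -0.067], TCP at [0.185, 0.518, 0.205] pointing down, gripper open.
Joint ranges: [-3.03, 3.03], [-0.79, 2.21], [0.23, 2.52], [-1.04, 4.18], [0, 3.07], [-2.55, 2.55]. Speed limits (rad/s): [2.22, 2.22, 2.57, 3.14, 3.14, 3.14].

INTERFACE

Orientations are given as [roll, pitch, yaw] about the fixed x, y, z axes, in that order (R = Rz(yaw) Ry(pitch) Rx(roll)).
In Python, from station import status, vision, order, silhouettes gives the robot as it stands. The module is installed in compiled form; this text tells all that it offers.
- The arm moves only by the shell command python3 -m pendant 'ROWS' [FORCE]. ROWS is JSON, one flat list of numbers, 7 for each row, row after row: the shift along the tool's x, y, z in units of 500 mm (1.0 is 500 mm), then the turn, a rotation vector about the tool's x, y, z in units of 90 degrees (1.0 is 90 degrees), then the opening, from -1 (shut) to 1 (fully open). A call has 1 to 12 rows; each row is the pose to reach, as a shift and turn from the pose commanded when the call began, along the tool's axes at that moment; what a row does not reach only later rows make up. A row lasts 1/10 s, in which the tool goes at most 50 mm and 8.59 degrees, less where a joint would pass 70% of its speed; a pose out of reach is approached as far as the arm can. A call with a number of a shift or a turn outside -1 to 1 is refused whole. A call with a gripper value outside its range is refused whole. The fingers move at their own pace and stop on an object; FORCE is the grip in N (left out, the last holds). Time passes only in rows, so rows that repeat a pose let the fingers close. It gives the time, the measured TCP pose, the force, the opening and the grip force at its end, in the units of the state.
- status.get_obs(): the state, without advancing time (a new reading comes with each control period).
- vision.camera(name): name is "scene" or "side" or "wrist"; returns a dict with "pixels" (400x640x3 uint8, red, green, blue), "K" (3x3 intrinsics, pixels), "R" (3x3) and "t" (3): a world point X has camera coordinates R X + t. Camera axes: x right, y down, z forward; pixel columns grow to the right and rows downward; lengths in m; the calibration is good to about 2 mm. A picture is of the moment at which its call begins. There is no depth.
- order.hand_in(): hands the job in; it is judged then, once.
Trained networks look in a picture, given as the dict that the camera call returned (one of the last four; its "shot" number tells which), for a name from the list of things; names that differ only in an ending like _2 or _b are one class to them, and where a whole thing is asked for, a point or a joint stands for the part that bears it (a point fixed in the world has none). Each returns a list of dicts, best first, with "score" (0 to 1); they miss things now and then, are a little off and sometimes report something else, mostly with a low value. They report only what shows in the picture. A call takes as long as a camera call. They do not tell look-alikes from the thing itself.
- silhouettes(target, picture): "region" (400x640 bool, what is visible of it) and "extent" ([left, top, right, bottom] in pixels, round what is visible of it).
The state is a dict: "time_s": time; "qpos": joint angles; "joint_vel": joint speeds; "tau": joint torques, N m; "ee_pos": TCP position; "eef_rot": TCP orientation; "force": force on the tool from outside, world axes, zero at the start; "moment": the same for the moment, N m; "grip_width": finger opening in m; "grip_force": force on a finger pad.
Only numpy, scipy, OpenCV 4.12 (cv2) and the standard library are available. Lean on these libraries where they do the work, as an engineer would, in place of code of your own. Each camera call takes 0.05 s, during which the arm holds its last target. There are 200 camera calls.

## Working session

There is one attempt and no reset: what is moved stays moved. The work goes in short steps, Python scripts to look and compute and a shell command to move; the robot and the scene stay as the last step left them, time stands still between calls to the robot, and variables do not carry over. Pictures are saved under pics/ and viewed, at most 14 in all, crops included, and the job is handed in when it is done.

```bash
mkdir -p pics; python3 - <<'E'
from station import status, vision
import cv2
o=status.get_obs()
for k in ("time_s","ee_pos","eef_rot","grip_width","force"): print(k,o[k])
for n in ("scene","side"):
    p=vision.camera(n); cv2.imwrite(f"pics/{n}0.png",p["pixels"][:,:,::-1])
    print(n,p["K"],p["R"],p["t"])
E
```

```text
time_s 0.0
ee_pos [0.18527293 0.51756588 0.20488945]
eef_rot [-3.14045121e+00 -5.92194770e-05  2.79781785e+00]
grip_width 0.09435291785671049
force [-0.94276016 -0.8142907  -0.64504828]
scene [[392.55842069   0.         326.1726395 ]
 [  0.         392.55842069 195.82823163]
 [  0.           0.           1.        ]] [[-0.49487977  0.86862761 -0.02408508]
 [ 0.48226503  0.25149122 -0.83914993]
 [-0.72285161 -0.42689371 -0.54336664]] [ 0.17035875 -0.20445601  1.48453463]
side [[452.04809414   0.         316.00969447]
 [  0.         452.04809414 208.47959639]
 [  0.           0.           1.        ]] [[ 0.95637927 -0.29201932 -0.00796276]
 [-0.16094485 -0.50396372 -0.84859727]
 [ 0.24379385  0.8128624  -0.52897947]] [-0.42521813  0.15911409  1.03342162]
```

View pics/scene0.png

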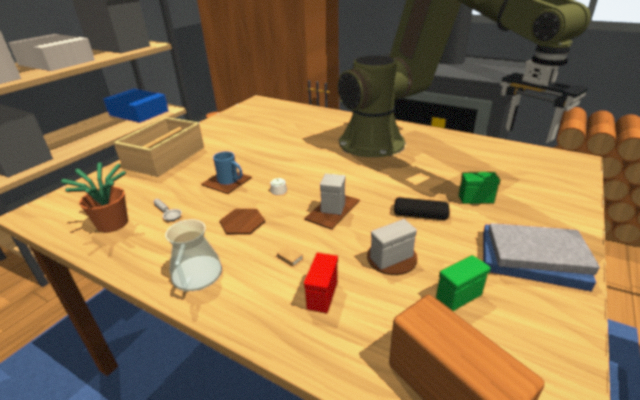

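View pics/side0.png

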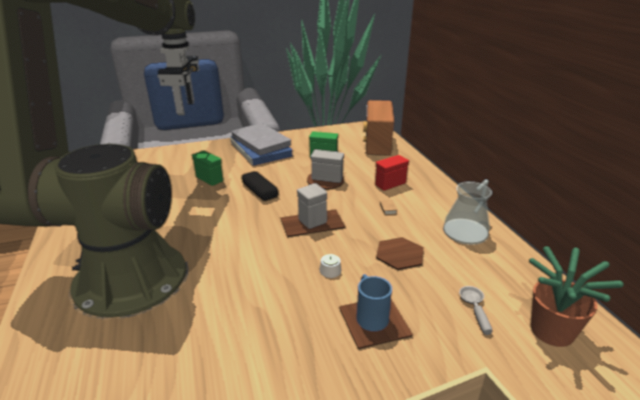

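The two pictures show the following (scene-camera pixels first, side-camera in brackets):
- Mug on the square coaster at (225,170) [375,305].
- Square tin on the oblong coaster at (333,195) [312,205].
- Grey oblong tin on the round coaster at (393,243) [327,165].
- Empty hexagon tile at (242,220), candle at (278,186), matchbox at (290,257).

The oblong-tin candidates are grey (393,243), green (480,187), green (463,282) and red (322,282). Only the grey steel one fits, since the others are the coloured look-alikes.

```bash
cat > h.py <<'E'
import numpy as np, cv2
from scipy.optimize import minimize
from station import status, vision, silhouettes
def ring(n,r,ph=0): a=np.arange(n)*2*np.pi/n+ph; return np.c_[r*np.cos(a),r*np.sin(a)]
def rect(a,b): return np.array([[a,b],[-a,b],[-a,-b],[a,-b]])/2
def prism(xy,z0,z1): return np.vstack([np.c_[xy,np.full(len(xy),z)] for z in (z0,z1)])
M={"mug":[prism(ring(40,.033),0,.085),prism(np.array([[-.005,.03],[.005,.03],[.005,.056],[-.005,.056]]),.02,.07)],
"square_tin":[prism(rect(.058,.058),0,.095),prism(rect(.06,.06),.07,.095)],
"oblong_tin":[prism(rect(.094,.048),0,.082),prism(rect(.096,.05),.062,.082)],
"round_coaster":[prism(ring(60,.06),0,.008)],"square_coaster":[prism(rect(.115,.115),0,.008)],
"oblong_coaster":[prism(rect(.16,.09),0,.008)],"hexagon_tile":[prism(ring(6,.055/np.cos(np.pi/6)),0,.008)],
"candle":[prism(ring(30,.026),0,.034)],"matchbox":[prism(rect(.053,.036),0,.015)]}
S=4
def proj(P,X): c=X@P["R"].T+P["t"]; q=c@P["K"].T; return q[:,:2]/q[:,2:]
def draw(P,name,p,z=0):
    im=np.zeros((400*S,640*S),np.uint8); c,s=np.cos(p[2]),np.sin(p[2])
    for V in M[name]:
        W=np.c_[V[:,:2]@np.array([[c,s],[-s,c]])+p[:2],V[:,2]+z]
        u=(proj(P,W)+.5)*S
        cv2.fillConvexPoly(im,cv2.convexHull(np.round(u*16).astype(np.int32)),1,shift=4)
    return im
def big(r): return cv2.resize(r.astype(np.uint8),None,fx=S,fy=S,interpolation=cv2.INTER_NEAREST)
def ground(P,uv,z):
    d=P["R"].T@np.linalg.inv(P["K"])@np.array([*uv,1.]); o=-P["R"].T@P["t"]; return (o+d*(z-o[2])/d[2])[:2]
def fit(name,views,p0=None,z=0,occ=None,yaws=np.arange(0,6.28,.4)):
    """views: [(P,region)]; occ: [(name,p,z)]"""
    B=[(P,big(r),sum([draw(P,*o) for o in (occ or [])],np.zeros((400*S,640*S),np.uint8))>0) for P,r in views]
    def cost(p):
        e=0
        for P,b,o in B:
            m=draw(P,name,p,z).copy(); m[o]=0
            e+=1-(m&b).sum()/max(1,(m|b).sum())
        return e/len(B)
    if p0 is None:
        P,r=views[0]; ys,xs=np.nonzero(r); p0=ground(P,(xs.mean(),ys.mean()),z+M[name][0][:,2].max()/2)
    g=minimize(lambda q:cost([q[0],q[1],yaws[0]]),p0[:2],method="Nelder-Mead",options=dict(initial_simplex=np.array(p0[:2])+[[0,0],[.02,0],[0,.02]],maxfev=40)).x
    y=min(yaws,key=lambda a:cost([*g,a])); p=np.array([*g,y])
    for _ in range(2):
        s=minimize(cost,p,method="Nelder-Mead",options=dict(initial_simplex=p+np.array([[0,0,0],[.006,0,0],[0,.006,0],[0,0,.2]]),xatol=1e-4,fatol=1e-4,maxfev=90)); p=s.x
    return p,s.fun
E
python3 - <<'E'
from h import *
import json
Ps={n:vision.camera(n) for n in("scene","side")}
exp={"mug":((225,168),(375,305)),"square_tin":((333,195),(312,205)),"oblong_tin":((393,243),(327,165)),"square_coaster":((225,180),(375,320)),"oblong_coaster":((333,208),(312,222)),"round_coaster":((393,258),(327,180)),"hexagon_tile":((242,220),(400,253)),"candle":((278,186),(330,266)),"matchbox":((290,257),(388,208))}
on={"square_coaster":"mug","oblong_coaster":"square_tin","round_coaster":"oblong_tin"}
out={}
for n,e in exp.items():
    V=[]
    for (c,P),uv in zip(Ps.items(),e):
        best=[d for d in silhouettes(n,P) if abs((d["extent"][0]+d["extent"][2])/2-uv[0])<15 and abs((d["extent"][1]+d["extent"][3])/2-uv[1])<20]
        print(n,c,[(round(d["score"],2),list(np.round(d["extent"]))) for d in best])
        if best: V.append((P,best[0]["region"]))
    if not V: continue
    yaws=[0] if n in("candle","round_coaster") else np.arange(0,6.28,.4) if n=="mug" else np.arange(0,1.57 if "square" in n else 1.05 if "hex" in n else 3.14,.25)
    z=.008 if n in on.values() else 0
    occ=[(on[n],out[on[n]],.008)] if n in on and on[n] in out else None
    p,f=fit(n,V,z=z,occ=occ,yaws=yaws,p0=out[on[n]] if occ else None)
    out[n]=list(p); print("   ",np.round(p,4),round(f,3))
json.dump(out,open("poses.json","w"))
E
```

```text
mug scene [(0.75, [np.float64(214.0), np.float64(152.0), np.float64(242.0), np.float64(184.0)])]
mug side [(0.59, [np.float64(356.0), np.float64(277.0), np.float64(394.0), np.float64(332.0)])]
    [ 0.4754 -0.2892  0.0633] 0.047
square_tin scene [(0.78, [np.float64(319.0), np.float64(173.0), np.float64(346.0), np.float64(212.0)])]
square_tin side [(0.69, [np.float64(298.0), np.float64(185.0), np.float64(326.0), np.float64(230.0)]), (0.5, [np.float64(282.0), np.float64(210.0), np.float64(343.0), np.float64(238.0)])]
    [0.4603 0.0891 0.296 ] 0.076
oblong_tin scene [(0.72, [np.float64(368.0), np.float64(219.0), np.float64(416.0), np.float64(269.0)])]
oblong_tin side [(0.7, [np.float64(314.0), np.float64(153.0), np.float64(340.0), np.float64(183.0)])]
    [0.5767 0.3099 2.6798] 0.079
square_coaster scene [(0.73, [np.float64(202.0), np.float64(173.0), np.float64(252.0), np.float64(193.0)])]
square_coaster side [(0.55, [np.float64(341.0), np.float64(298.0), np.float64(413.0), np.float64(348.0)])]
    [ 0.4784 -0.291  -0.0092] 0.129
oblong_coaster scene [(0.97, [np.float64(306.0), np.floa
[... 458 characters left out ...]
e [(0.82, [np.float64(218.0), np.float64(209.0), np.float64(268.0), np.float64(233.0)])]
hexagon_tile side [(0.81, [np.float64(375.0), np.float64(237.0), np.float64(426.0), np.float64(269.0)])]
    [ 0.6257 -0.1042 -0.009 ] 0.046
candle scene [(0.56, [np.float64(270.0), np.float64(180.0), np.float64(288.0), np.float64(196.0)])]
candle side [(0.61, [np.float64(322.0), np.float64(253.0), np.float64(341.0), np.float64(279.0)])]
    [ 0.4443 -0.1112  0.0252] 0.167
matchbox scene [(0.53, [np.float64(277.0), np.float64(244.0), np.float64(303.0), np.float64(268.0)])]
matchbox side [(0.52, [np.float64(380.0), np.float64(199.0), np.float64(398.0), np.float64(216.0)])]
    [0.6854 0.0928 1.3468] 0.121
```

```bash
cat > ov.py <<'E'
from h import *
import json,sys
out=json.load(open("poses.json"))
on={"square_coaster":"mug","oblong_coaster":"square_tin","round_coaster":"oblong_tin"}
ims=[]
for c,b in (("scene",(190,140,440,285)),("side",(270,140,440,350))):
    P=vision.camera(c); im=cv2.resize(P["pixels"],None,fx=S,fy=S,interpolation=cv2.INTER_CUBIC)
    for n,p in out.items():
        z=.008 if n in on.values() else 0
        cs,_=cv2.findContours(draw(P,n,p,z),cv2.RETR_EXTERNAL,cv2.CHAIN_APPROX_NONE)
        cv2.drawContours(im,cs,-1,(255,255,0) if z else (0,255,255),1)
    i=im[b[1]*S:b[3]*S,b[0]*S:b[2]*S]; f=min(800/i.shape[1],600/i.shape[0]); i=cv2.resize(i,None,fx=f,fy=f,interpolation=cv2.INTER_AREA)
    cv2.imwrite(f"pics/{sys.argv[1]}_{c}.png",i[:,:,::-1])
E
python3 ov.py a
```

```text
(no output)
```

View pics/a_scene.png

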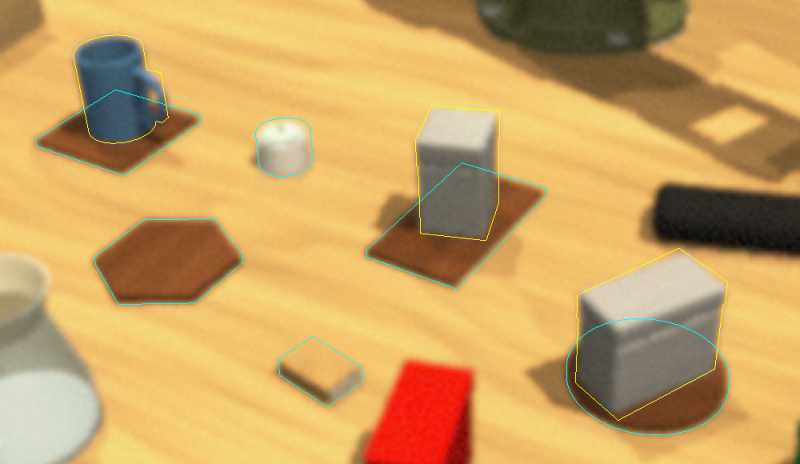

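View pics/a_side.png

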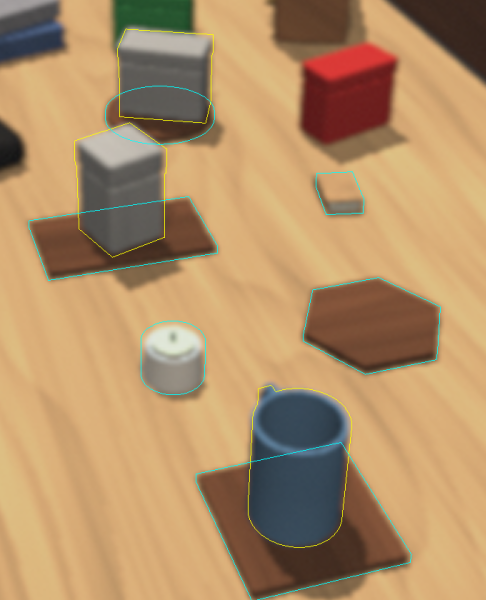

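The outlines fit every thing to about a pixel. The grey tin, at (650,330) in the scene crop, stands on the round coaster and is confirmed as the oblong tin. Order: square tin to the hexagon, oblong tin to its coaster, mug to its coaster, then the square tin to its coaster.

```bash
cat > to.py <<'E'
import sys,numpy as np
from scipy.spatial.transform import Rotation as Ro
from station import status
x,y,z,th=map(float,sys.argv[1:5])   # th: direction of the finger line (mod pi)
o=status.get_obs(); R=Ro.from_euler("xyz",o["eef_rot"]); 
f=R.as_matrix()[:,1]; cur=np.arctan2(f[1],f[0]); d=(th-cur+np.pi/2)%np.pi-np.pi/2
if len(sys.argv)>5: d+=np.pi*int(sys.argv[5])
T=Ro.from_euler("xyz",[np.pi,0,cur+d+np.pi/2])
rv=(R.inv()*T).as_rotvec()
print("shift",np.round(R.inv().apply(np.array([x,y,z])-o["ee_pos"])/.5,4),"turn",np.round(rv/(np.pi/2),4),"q6",round(o["qpos"][5],2),"q6 after~",round(np.arctan2(y,x)-cur-d,2),"t",o["time_s"])
E
python3 to.py .4603 .0891 .205 .296;python3 to.py .4603 .0891 .205 1.867
```

```text
shift [-0.8067 -0.6219  0.0009] turn [-0.     -0.      0.5927] q6 -0.07 q6 after~ -0.1 t 1.2
shift [-0.8067 -0.6219  0.0009] turn [-0.     -0.     -0.4074] q6 -0.07 q6 after~ -1.68 t 1.2
```

```bash
python3 -m pendant '[-0.8067,-0.6219,0,0,0,0.5927,1, -0.8067,-0.6219,0,0,0,0.5927,1, -0.8067,-0.6219,0,0,0,0.5927,1, -0.8067,-0.6219,0,0,0,0.5927,1, -0.8067,-0.6219,0,0,0,0.5927,1, -0.8067,-0.6219,0,0,0,0.5927,1, -0.8067,-0.6219,0,0,0,0.5927,1, -0.8067,-0.6219,0,0,0,0.5927,1, -0.8067,-0.6219,0,0,0,0.5927,1, -0.8067,-0.6219,0,0,0,0.5927,1, -0.8067,-0.6219,0,0,0,0.5927,1, -0.8067,-0.6219,0,0,0,0.5927,1]' 25; python3 to.py .4603 .0891 .045 .296
python3 - <<'E'
from h import *
P=vision.camera("wrist"); cv2.imwrite("pics/w1.png",P["pixels"][:,:,::-1])
E
```

```text
time_s: 2.4
ee_pos: [0.4607, 0.0881, 0.2052]
eef_rot: [-3.141, -0.0, 1.864]
force: [-0.4, 0.0, -0.4]
grip_width: 0.0939
grip_force: 0.0
shift [0.0021 0.     0.3205] turn [-0.0003 -0.0001 -0.0017] q6 -0.18 q6 after~ -0.1 t 2.4
```

View pics/w1.png

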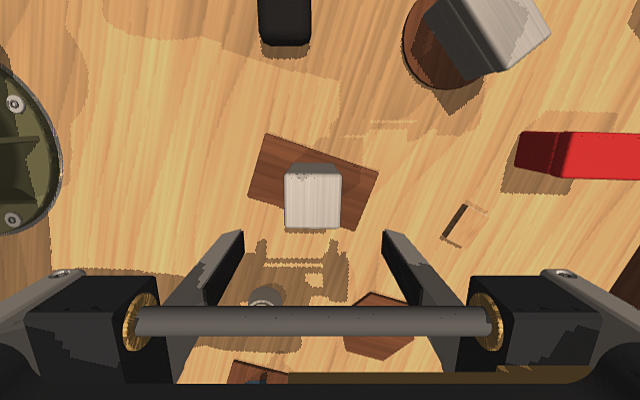

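The tin sits centred between the fingers (tin columns 285–341, fingers at 243 and 382), so I descend and grip.

```bash
python3 -m pendant '[0.002,0,0.06,0,0,0,1, 0.002,0,0.13,0,0,0,1, 0.002,0,0.2,0,0,0,1, 0.002,0,0.26,0,0,0,1, 0.002,0,0.3,0,0,0,1, 0.002,0,0.32,0,0,0,1, 0.002,0,0.32,0,0,0,1, 0.002,0,0.32,0,0,0,-1, 0.002,0,0.32,0,0,0,-1, 0.002,0,0.32,0,0,0,-1, 0.002,0,0.32,0,0,0,-1, 0.002,0,0.32,0,0,0,-1]' 25; python3 -m pendant '[0,0,0,0,0,0,-1, 0,0,0,0,0,0,-1, 0,0,0,0,0,0,-1]'
```

```text
time_s: 3.65
ee_pos: [0.4602, 0.09, 0.0458]
eef_rot: [3.141, 0.0, 1.867]
force: [-0.3, -0.1, 3.3]
grip_width: 0.0596
grip_force: 24.9
time_s: 3.95
ee_pos: [0.4602, 0.09, 0.0457]
eef_rot: [3.141, 0.0, 1.867]
force: [-1.8, 0.0, 6.0]
grip_width: 0.06
grip_force: 24.9
```

```bash
python3 -m pendant '[0,0,-0.01,0,0,0,-1, 0,0,-0.03,0,0,0,-1, 0,0,-0.06,0,0,0,-1, 0,0,-0.1,0,0,0,-1, 0,0,-0.14,0,0,0,-1, 0,0,-0.16,0,0,0,-1, 0,0,-0.16,0,0,0,-1]'; python3 to.py .6257 -.1042 .126 0.1
```

```text
time_s: 4.65
ee_pos: [0.4606, 0.0901, 0.1267]
eef_rot: [3.139, 0.0, 1.867]
force: [0.7, 0.2, -2.9]
grip_width: 0.06
grip_force: 24.9
shift [-0.4681  0.2025  0.0022] turn [1.500e-03 1.000e-04 1.248e-01] q6 -0.18 q6 after~ -0.27 t 4.65
```

```bash
python3 -m pendant '[-0.02,0.01,0,0,0,0,-1, -0.07,0.03,0,0,0,0.01,-1, -0.13,0.056,0,0,0,0.03,-1, -0.2,0.087,0,0,0,0.05,-1, -0.27,0.117,0,0,0,0.07,-1, -0.34,0.147,0,0,0,0.09,-1, -0.4,0.173,0,0,0,0.11,-1, -0.44,0.19,0,0,0,0.12,-1, -0.46,0.199,0,0,0,0.125,-1, -0.468,0.2025,0,0,0,0.125,-1, -0.468,0.2025,0,0,0,0.125,-1, -0.468,0.2025,0,0,0,0.125,-1]'; python3 to.py .6257 -.1042 .047 0.1
```

```text
time_s: 5.85
ee_pos: [0.6247, -0.1035, 0.1253]
eef_rot: [-3.141, -0.0, 1.671]
force: [0.1, 0.2, -2.4]
grip_width: 0.0599
grip_force: 24.9
shift [-0.0015  0.0019  0.1566] turn [-0.0003 -0.0001  0.0004] q6 -0.32 q6 after~ -0.27 t 5.85
```

```bash
python3 -m pendant '[-0.001,0.002,0.03,0,0,0,-1, -0.001,0.002,0.07,0,0,0,-1, -0.001,0.002,0.11,0,0,0,-1, -0.001,0.002,0.14,0,0,0,-1, -0.001,0.002,0.151,0,0,0,-1, -0.001,0.002,0.155,0,0,0,-1, -0.001,0.002,0.157,0,0,0,-1, -0.001,0.002,0.157,0,0,0,-1, -0.001,0.002,0.157,0,0,0,-1]'
```

```text
time_s: 6.75
ee_pos: [0.6265, -0.1047, 0.0477]
eef_rot: [3.141, 0.0, 1.67]
force: [-0.0, -0.4, -1.9]
grip_width: 0.0604
grip_force: 24.9
```

```bash
python3 -m pendant '[0,0,0.002,0,0,0,-1, 0,0,0.003,0,0,0,-1, 0,0,0.003,0,0,0,-1]';  python3 -m pendant '[0,0,0,0,0,0,-0.1, 0,0,0,0,0,0,0.3, 0,0,0,0,0,0,1, 0,0,0,0,0,0,1, 0,0,-0.03,0,0,0,1, 0,0,-0.1,0,0,0,1, 0,0,-0.2,0,0,0,1, 0,0,-0.3,0,0,0,1, 0,0,-0.32,0,0,0,1, 0,0,-0.32,0,0,0,1]'; python3 to.py .5767 .3099 .205 1.109
```

```text
time_s: 7.05
ee_pos: [0.6263, -0.1047, 0.0459]
eef_rot: [3.141, 0.0, 1.67]
force: [-2.3, 0.3, 1.8]
grip_width: 0.0602
grip_force: 24.9
time_s: 8.05
ee_pos: [0.6268, -0.1048, 0.2084]
eef_rot: [3.137, 0.001, 1.67]
force: [0.2, -0.1, -0.6]
grip_width: 0.094
grip_force: 0.0
shift [ 0.8352 -0.0172  0.0055] turn [ 0.002   0.0022 -0.6426] q6 -0.32 q6 after~ -0.62 t 8.05
```

```bash
python3 -m pendant '[0.835,-0.017,0.005,0,0,-0.6426,1, 0.835,-0.017,0.005,0,0,-0.6426,1, 0.835,-0.017,0.005,0,0,-0.6426,1, 0.835,-0.017,0.005,0,0,-0.6426,1, 0.835,-0.017,0.005,0,0,-0.6426,1, 0.835,-0.017,0.005,0,0,-0.6426,1, 0.835,-0.017,0.005,0,0,-0.6426,1, 0.835,-0.017,0.005,0,0,-0.6426,1, 0.835,-0.017,0.005,0,0,-0.6426,1, 0.835,-0.017,0.005,0,0,-0.6426,1, 0.835,-0.017,0.005,0,0,-0.6426,1, 0.835,-0.017,0.005,0,0,-0.6426,1]'; python3 to.py .5767 .3099 .042 1.109
cat > refit.py <<'E'
from h import *
import json,sys
out=json.load(open("poses.json"))
def refit(n,z,guess,yaws,cams=("scene","side"),occ=None):
    V=[]
    for c in cams:
        P=vision.camera(c); uv=proj(P,np.array([[*guess,z+M[n][0][:,2].max()/2]]))[0]
        L=[d for d in silhouettes(n,P) if np.hypot((d["extent"][0]+d["extent"][2])/2-uv[0],(d["extent"][1]+d["extent"][3])/2-uv[1])<18]
        if L: V.append((P,L[0]["region"]))
    p,f=fit(n,V,p0=guess,z=z,yaws=yaws,occ=occ); print(n,len(V),np.round(p,4),round(f,3)); out[n]=list(p); json.dump(out,open("poses.json","w")); return p
E
python3 - <<'E'
from refit import *
refit("oblong_coaster",0,[.4603,.0887],[0,-.1,.1])
refit("square_tin",.008,[.626,-.104],[0,.1,.2])
E
```

```text
time_s: 9.25
ee_pos: [0.5766, 0.3083, 0.2025]
eef_rot: [-3.141, -0.0, 2.678]
force: [-0.0, -0.4, 0.5]
grip_width: 0.0939
grip_force: 0.0
shift [0.0011 0.0032 0.3211] turn [-0.0005 -0.0002 -0.0011] q6 -0.67 q6 after~ -0.62 t 9.25
oblong_coaster 2 [ 0.4611  0.0874 -0.0437] 0.078
square_tin 2 [ 0.6272 -0.104  -0.1132] 0.078
```

```bash
python3 ov.py b
```

```text
(no output)
```

View pics/b_scene.png

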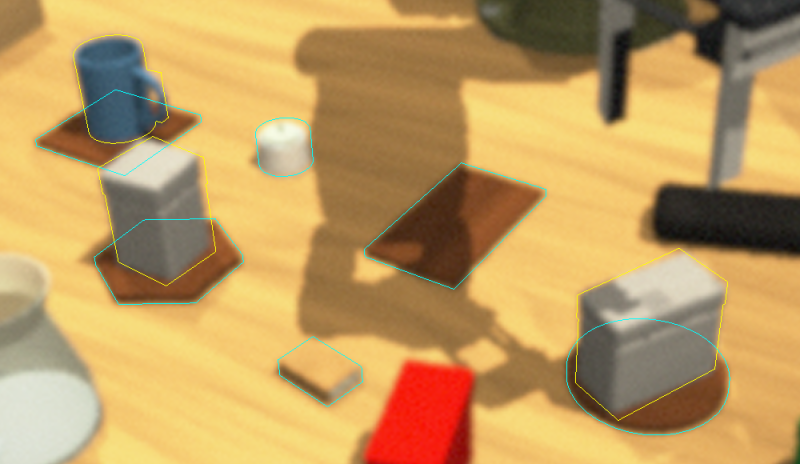

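The square tin stands on the hexagon tile (crop 160,240), and the oblong coaster is free. Next I grip the oblong tin.

```bash
python3 -m pendant '[0.001,0.003,0.06,0,0,0,1, 0.001,0.003,0.13,0,0,0,1, 0.001,0.003,0.2,0,0,0,1, 0.001,0.003,0.26,0,0,0,1, 0.001,0.003,0.3,0,0,0,1, 0.001,0.003,0.321,0,0,0,1, 0.001,0.003,0.321,0,0,0,1, 0.001,0.003,0.321,0,0,0,-1, 0.001,0.003,0.321,0,0,0,-1, 0.001,0.003,0.321,0,0,0,-1, 0.001,0.003,0.321,0,0,0,-1, 0.001,0.003,0.321,0,0,0,-1]' 25; python3 -m pendant '[0,0,0,0,0,0,-1, 0,0,0,0,0,0,-1, 0,0,0,0,0,0,-1, 0,0,0,0,0,0,-1]'
```

```text
time_s: 10.95
ee_pos: [0.5765, 0.3115, 0.0428]
eef_rot: [3.141, 0.0, 2.68]
force: [-0.4, -0.5, 0.6]
grip_width: 0.0573
grip_force: 0.0
time_s: 11.35
ee_pos: [0.5764, 0.3115, 0.0426]
eef_rot: [-3.142, 0.0, 2.68]
force: [-1.1, -1.9, 2.2]
grip_width: 0.051
grip_force: 24.2
```

```bash
python3 -m pendant '[0,0,-0.01,0,0,0,-1, 0,0,-0.03,0,0,0,-1, 0,0,-0.07,0,0,0,-1, 0,0,-0.12,0,0,0,-1, 0,0,-0.16,0,0,0,-1, 0,0,-0.18,0,0,0,-1, 0,0,-0.18,0,0,0,-1]'; python3 to.py .4611 .0877 .132 1.531
python3 - <<'E'
from refit import *
refit("round_coaster",0,[.5696,.3087],[0],cams=("scene",))
refit("round_coaster",0,[.5696,.3087],[0],cams=("side",))
E
```

```text
time_s: 12.05
ee_pos: [0.5769, 0.3118, 0.134]
eef_rot: [3.14, 0.001, 2.68]
force: [0.0, -0.5, -1.8]
grip_width: 0.0511
grip_force: 24.2
shift [ 0.0076 -0.5044  0.0031] turn [ 0.001   0.0012 -0.2686] q6 -0.67 q6 after~ -1.34 t 12.05
round_coaster 1 [0.5679 0.308  0.148 ] 0.046
round_coaster 1 [0.5706 0.3119 0.0011] 0.043
```

```bash
python3 -m pendant '[0,-0.02,0,0,0,0,-1, 0,-0.07,0,0,0,-0.03,-1, 0.002,-0.14,0,0,0,-0.07,-1, 0.003,-0.22,0,0,0,-0.12,-1, 0.004,-0.3,0,0,0,-0.17,-1, 0.005,-0.37,0,0,0,-0.21,-1, 0.006,-0.43,0,0,0,-0.24,-1, 0.007,-0.475,0,0,0,-0.26,-1, 0.0075,-0.497,0,0,0,-0.2686,-1, 0.0075,-0.5045,0,0,0,-0.2686,-1, 0.0075,-0.5045,0,0,0,-0.2686,-1, 0.0075,-0.5045,0,0,0,-0.2686,-1]'; python3 to.py .4611 .0877 .043 1.531
```

```text
time_s: 13.45
ee_pos: [0.4607, 0.0876, 0.1323]
eef_rot: [3.142, -0.0, 3.102]
force: [-0.7, 0.5, -1.4]
grip_width: 0.0509
grip_force: 24.3
shift [-0.0007  0.0002  0.1787] turn [ 0.     -0.     -0.0002] q6 -1.42 q6 after~ -1.34 t 13.45
```

```bash
python3 -m pendant '[0,0,0.03,0,0,0,-1, 0,0,0.07,0,0,0,-1, 0,0,0.11,0,0,0,-1, 0,0,0.145,0,0,0,-1, 0,0,0.165,0,0,0,-1, 0,0,0.174,0,0,0,-1, 0,0,0.177,0,0,0,-1, 0,0,0.179,0,0,0,-1, 0,0,0.179,0,0,0,-1, 0,0,0.179,0,0,0,-1]'
```

```text
time_s: 14.45
ee_pos: [0.4609, 0.0874, 0.0434]
eef_rot: [3.141, 0.001, 3.102]
force: [-0.5, 0.4, -2.5]
grip_width: 0.0511
grip_force: 24.3
```

```bash
python3 -m pendant '[0,0,0.002,0,0,0,-1, 0,0,0.002,0,0,0,-1]';  python3 -m pendant '[0,0,0,0,0,0,0.2, 0,0,0,0,0,0,0.6, 0,0,0,0,0,0,1, 0,0,0,0,0,0,1, 0,0,-0.03,0,0,0,1, 0,0,-0.1,0,0,0,1, 0,0,-0.2,0,0,0,1, 0,0,-0.3,0,0,0,1, 0,0,-0.33,0,0,0,1, 0,0,-0.33,0,0,0,1]'; python3 to.py .4754 -.2892 .205 .063
```

```text
time_s: 14.65
ee_pos: [0.4611, 0.0874, 0.0425]
eef_rot: [3.141, 0.001, 3.102]
force: [-0.6, -0.2, 4.2]
grip_width: 0.0512
grip_force: 24.3
time_s: 15.65
ee_pos: [0.4615, 0.0875, 0.2091]
eef_rot: [3.141, 0.004, 3.102]
force: [-0.2, -0.1, 0.1]
grip_width: 0.0939
grip_force: 0.0
shift [-0.0577 -0.7517  0.008 ] turn [0.0024 0.002  0.9346] q6 -1.42 q6 after~ -0.61 t 15.65
```

```bash
python3 -m pendant '[-0.0577,-0.7517,0.008,0,0,0.9346,1, -0.0577,-0.7517,0.008,0,0,0.9346,1, -0.0577,-0.7517,0.008,0,0,0.9346,1, -0.0577,-0.7517,0.008,0,0,0.9346,1, -0.0577,-0.7517,0.008,0,0,0.9346,1, -0.0577,-0.7517,0.008,0,0,0.9346,1, -0.0577,-0.7517,0.008,0,0,0.9346,1, -0.0577,-0.7517,0.008,0,0,0.9346,1, -0.0577,-0.7517,0.008,0,0,0.9346,1, -0.0577,-0.7517,0.008,0,0,0.9346,1, -0.0577,-0.7517,0.008,0,0,0.9346,1, -0.0577,-0.7517,0.008,0,0,0.9346,1]'; python3 to.py .4754 -.2892 .042 .063
python3 - <<'E'
from refit import *
refit("oblong_tin",.008,[.461,.0875],[-.04,.05])
refit("round_coaster",0,[.569,.310],[0])
P=vision.camera("wrist"); cv2.imwrite("pics/w2.png",P["pixels"][:,:,::-1])
E
```

```text
time_s: 16.85
ee_pos: [0.4742, -0.289, 0.2016]
eef_rot: [-3.14, -0.001, 1.637]
force: [-0.4, -0.8, 0.4]
grip_width: 0.0938
grip_force: 0.0
shift [-0.0009  0.0028  0.3193] turn [-0.0009 -0.0008  0.0023] q6 -0.68 q6 after~ -0.61 t 16.85
oblong_tin 2 [ 0.4617  0.0864 -0.0967] 0.075
round_coaster 2 [0.5674 0.3079 0.0007] 0.243
```

View pics/w2.png

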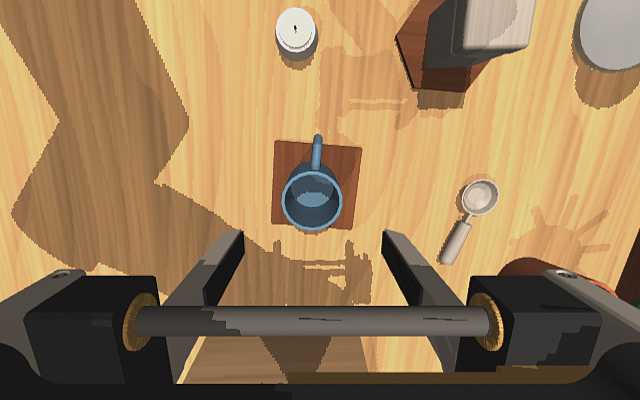

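The mug is centred between the fingers (rim columns 281–343, handle pointing away along the gap at (318,150)), so it is safe to descend.

```bash
python3 -m pendant '[0,0.0028,0.06,0,0,0,1, 0,0.0028,0.13,0,0,0,1, 0,0.0028,0.2,0,0,0,1, 0,0.0028,0.26,0,0,0,1, 0,0.0028,0.3,0,0,0,1, 0,0.0028,0.319,0,0,0,1, 0,0.0028,0.319,0,0,0,1, 0,0.0028,0.319,0,0,0,-1, 0,0.0028,0.319,0,0,0,-1, 0,0.0028,0.319,0,0,0,-1, 0,0.0028,0.319,0,0,0,-1, 0,0.0028,0.319,0,0,0,-1]' 30; python3 -m pendant '[0,0,0,0,0,0,-1, 0,0,0,0,0,0,-1, 0,0,0,0,0,0,-1]'; python3 -m pendant '[0,0,-0.01,0,0,0,-1, 0,0,-0.03,0,0,0,-1, 0,0,-0.07,0,0,0,-1, 0,0,-0.12,0,0,0,-1, 0,0,-0.18,0,0,0,-1, 0,0,-0.24,0,0,0,-1, 0,0,-0.28,0,0,0,-1, 0,0,-0.3,0,0,0,-1, 0,0,-0.3,0,0,0,-1]'; python3 to.py .569 .310 .192 .6
```

```text
time_s: 18.5
ee_pos: [0.4758, -0.2895, 0.0441]
eef_rot: [3.142, 0.0, 1.634]
force: [-3.7, -0.6, 6.1]
grip_width: 0.0653
grip_force: 29.7
time_s: 18.8
ee_pos: [0.4759, -0.2895, 0.0441]
eef_rot: [3.141, 0.001, 1.634]
force: [-3.9, -0.4, 6.6]
grip_width: 0.0652
grip_force: 29.7
time_s: 19.7
ee_pos: [0.4762, -0.2894, 0.1946]
eef_rot: [3.14, 0.001, 1.634]
force: [0.7, 0.1, -4.3]
grip_width: 0.0655
grip_force: 29.7
shift [1.1847 0.2606 0.0043] turn [ 0.0008  0.001  -0.3419] q6 -0.67 q6 after~ -0.1 t 19.7
```

```bash
python3 -m pendant '[0.015,0.003,0,0,0,0,-1, 0.05,0.011,0,0,0,-0.01,-1, 0.1,0.022,0,0,0,-0.03,-1, 0.16,0.035,0,0,0,-0.05,-1, 0.22,0.048,0,0,0,-0.07,-1, 0.29,0.064,0,0,0,-0.09,-1, 0.36,0.079,0,0,0,-0.11,-1, 0.43,0.095,0,0,0,-0.13,-1, 0.5,0.11,0,0,0,-0.15,-1, 0.55,0.121,0,0,0,-0.16,-1, 0.58,0.128,0,0,0,-0.17,-1, 0.59,0.13,0,0,0,-0.17,-1]';python3 to.py .569 .310 .192 .6
```

```text
time_s: 20.9
ee_pos: [0.5219, 0.011, 0.1929]
eef_rot: [-3.141, -0.0, 1.903]
force: [-0.1, -0.5, -3.7]
grip_width: 0.0659
grip_force: 29.7
shift [0.5345 0.2843 0.0017] turn [-0.0005 -0.0004 -0.1702] q6 -0.38 q6 after~ -0.1 t 20.9
```

```bash
python3 -m pendant '[0.013,0.007,0,0,0,0,-1, 0.045,0.024,0,0,0,-0.01,-1, 0.095,0.05,0,0,0,-0.03,-1, 0.16,0.085,0,0,0,-0.05,-1, 0.23,0.122,0,0,0,-0.07,-1, 0.3,0.16,0,0,0,-0.09,-1, 0.37,0.197,0,0,0,-0.11,-1, 0.43,0.229,0,0,0,-0.13,-1, 0.48,0.255,0,0,0,-0.15,-1, 0.515,0.274,0,0,0,-0.16,-1, 0.53,0.282,0,0,0,-0.17,-1, 0.5345,0.2843,0,0,0,-0.17,-1]';python3 -m pendant '[0,0,0,0,0,0,-1, 0,0,0,0,0,0,-1]'; python3 to.py .569 .310 .046 .6
python3 - <<'E'
from refit import *
refit("round_coaster",0,[.569,.310],[0],cams=("scene",))
P=vision.camera("side"); uv=proj(P,np.array([[.569,.31,0]]))[0]
for d in silhouettes("round_coaster",P): print(uv,d["score"],d["extent"])
cv2.imwrite("pics/s3.png",cv2.resize(P["pixels"][100:330,230:430],None,fx=2.6,fy=2.6)[:,:,::-1])
E
```

```text
time_s: 22.1
ee_pos: [0.5703, 0.308, 0.1929]
eef_rot: [-3.141, -0.0, 2.168]
force: [-0.0, -0.7, -3.7]
grip_width: 0.0656
grip_force: 29.7
time_s: 22.3
ee_pos: [0.5704, 0.3071, 0.1935]
eef_rot: [-3.142, 0.0, 2.166]
force: [0.3, 0.0, -4.1]
grip_width: 0.0654
grip_force: 29.7
shift [0.0064 0.0011 0.2951] turn [-0.      0.0001 -0.0029] q6 -0.16 q6 after~ -0.1 t 22.3
round_coaster 1 [0.5688 0.3084 0.1277] 0.032
[325.03577949 180.32679699] 0.96 [307.7, 174.2, 342.7, 190.1]
```

View pics/s3.png

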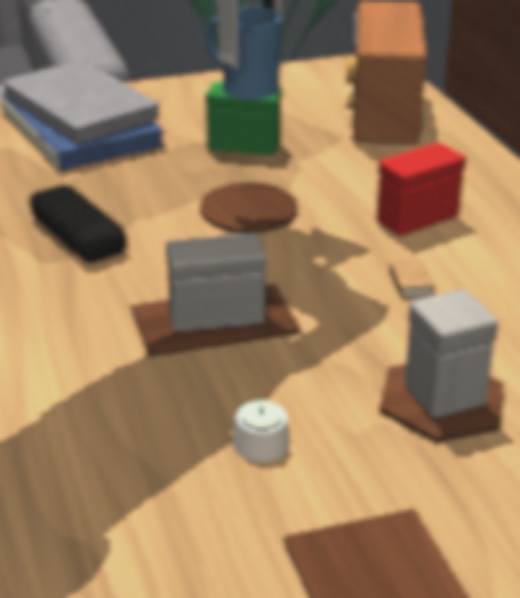

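The crop shows the oblong tin on its coaster (215,285) and the square tin on the hexagon (450,355). The round coaster is free at (250,207), with the mug held above it, so I lower the mug.

```bash
python3 -m pendant '[0.004,0.001,0.03,0,0,0,-1, 0.004,0.001,0.08,0,0,0,-1, 0.004,0.001,0.14,0,0,0,-1, 0.004,0.001,0.2,0,0,0,-1, 0.004,0.001,0.25,0,0,0,-1, 0.004,0.001,0.275,0,0,0,-1, 0.004,0.001,0.287,0,0,0,-1, 0.004,0.001,0.293,0,0,0,-1, 0.004,0.001,0.296,0,0,0,-1, 0.004,0.001,0.297,0,0,0,-1, 0.004,0.001,0.297,0,0,0,-1]'; python3 -m pendant '[0,0,0.002,0,0,0,-1, 0,0,0.002,0,0,0,-1]'
```

```text
time_s: 23.6
ee_pos: [0.5697, 0.3102, 0.0457]
eef_rot: [3.14, 0.0, 2.168]
force: [0.5, -0.3, -4.0]
grip_width: 0.0651
grip_force: 29.7
time_s: 23.8
ee_pos: [0.5696, 0.3101, 0.0442]
eef_rot: [3.141, 0.0, 2.168]
force: [0.6, 0.2, -3.2]
grip_width: 0.0653
grip_force: 29.7
```

```bash
python3 -m pendant '[0,0,0.002,0,0,0,-1, 0,0,0.003,0,0,0,-1, 0,0,0.003,0,0,0,-1]'
```

```text
time_s: 24.1
ee_pos: [0.5696, 0.3102, 0.0441]
eef_rot: [3.141, 0.0, 2.168]
force: [-6.5, -3.4, 12.1]
grip_width: 0.0653
grip_force: 29.7
```

Contact is made, so I release and rise, then go for the square tin.

```bash
python3 -m pendant '[0,0,-0.001,0,0,0,0.5, 0,0,-0.001,0,0,0,0.8, 0,0,-0.001,0,0,0,1, 0,0,-0.001,0,0,0,1, 0,0,-0.03,0,0,0,1, 0,0,-0.1,0,0,0,1, 0,0,-0.2,0,0,0,1, 0,0,-0.3,0,0,0,1, 0,0,-0.32,0,0,0,1, 0,0,-0.32,0,0,0,1]'; python3 to.py .6265 -.1043 .205 .1
```

```text
time_s: 25.1
ee_pos: [0.57, 0.3104, 0.2054]
eef_rot: [3.137, 0.001, 2.168]
force: [0.4, -0.1, -0.5]
grip_width: 0.094
grip_force: 0.0
shift [-7.494e-01 -3.728e-01 -3.000e-04] turn [ 2.900e-03 -3.000e-04  3.164e-01] q6 -0.15 q6 after~ -0.26 t 25.1
```

```bash
python3 -m pendant '[-0.7494,-0.3728,0,0.003,0,0.3164,1, -0.7494,-0.3728,0,0.003,0,0.3164,1, -0.7494,-0.3728,0,0.003,0,0.3164,1, -0.7494,-0.3728,0,0.003,0,0.3164,1, -0.7494,-0.3728,0,0.003,0,0.3164,1, -0.7494,-0.3728,0,0.003,0,0.3164,1, -0.7494,-0.3728,0,0.003,0,0.3164,1, -0.7494,-0.3728,0,0.003,0,0.3164,1, -0.7494,-0.3728,0,0.003,0,0.3164,1, -0.7494,-0.3728,0,0.003,0,0.3164,1, -0.7494,-0.3728,0,0.003,0,0.3164,1, -0.7494,-0.3728,0,0.003,0,0.3164,1]'; python3 to.py .6265 -.1043 .045 .1
python3 - <<'E'
from refit import *
refit("square_coaster",0,[.4784,-.291],[0,.1,-.1])
refit("mug",.008,[.569,.31],np.arange(-.6,1.6,.2))
P=vision.camera("wrist"); cv2.imwrite("pics/w4.png",P["pixels"][:,:,::-1])
E
```

```text
time_s: 26.3
ee_pos: [0.6258, -0.1029, 0.202]
eef_rot: [-3.136, 0.001, 1.672]
force: [-0.5, 0.3, 0.2]
grip_width: 0.0941
grip_force: 0.0
shift [-0.0026  0.0028  0.314 ] turn [-0.0033  0.0004  0.001 ] q6 -0.32 q6 after~ -0.26 t 26.3
square_coaster 2 [ 0.4788 -0.2917 -0.0197] 0.101
mug 1 [0.5724 0.3142 0.6899] 0.06
```

View pics/w4.png

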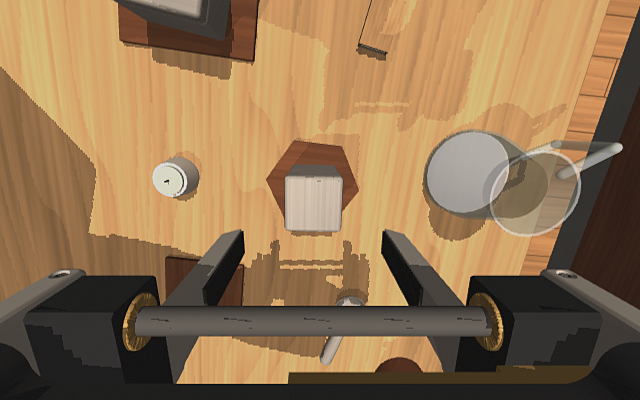

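The square tin is centred between the fingers (columns 285–342) and aligned with them. The pose is the same as at its release, so clearance to the jug is proven.

```bash
python3 -m pendant '[-0.002,0.002,0.06,-0.003,0,0,1, -0.002,0.002,0.13,-0.003,0,0,1, -0.002,0.002,0.2,-0.003,0,0,1, -0.002,0.002,0.26,-0.003,0,0,1, -0.002,0.002,0.295,-0.003,0,0,1, -0.002,0.002,0.314,-0.003,0,0,1, -0.002,0.002,0.314,-0.003,0,0,1, -0.002,0.002,0.314,-0.003,0,0,-1, -0.002,0.002,0.314,-0.003,0,0,-1, -0.002,0.002,0.314,-0.003,0,0,-1, -0.002,0.002,0.314,-0.003,0,0,-1, -0.002,0.002,0.314,-0.003,0,0,-1]' 25; python3 -m pendant '[0,0,0,0,0,0,-1, 0,0,0,0,0,0,-1, 0,0,0,0,0,0,-1]'; python3 -m pendant '[0,0,-0.01,0,0,0,-1, 0,0,-0.03,0,0,0,-1, 0,0,-0.07,0,0,0,-1, 0,0,-0.12,0,0,0,-1, 0,0,-0.16,0,0,0,-1, 0,0,-0.18,0,0,0,-1, 0,0,-0.18,0,0,0,-1]'; python3 to.py .4786 -.2915 .135 -.02
```

```text
time_s: 27.95
ee_pos: [0.6265, -0.1058, 0.0459]
eef_rot: [3.141, 0.001, 1.671]
force: [-1.1, 0.3, 2.3]
grip_width: 0.0602
grip_force: 24.9
time_s: 28.25
ee_pos: [0.6265, -0.1058, 0.0458]
eef_rot: [3.141, 0.001, 1.671]
force: [-1.3, 0.4, 5.8]
grip_width: 0.0598
grip_force: 24.9
time_s: 28.95
ee_pos: [0.6268, -0.1057, 0.1369]
eef_rot: [3.139, 0.002, 1.671]
force: [0.4, 0.2, -1.4]
grip_width: 0.0601
grip_force: 24.9
shift [-0.3401 -0.3319  0.0036] turn [0.0015 0.0011 0.0764] q6 -0.32 q6 after~ -0.53 t 28.95
```

```bash
python3 -m pendant '[-0.012,-0.012,0,0,0,0,-1, -0.04,-0.039,0,0,0,0.01,-1, -0.08,-0.078,0,0,0,0.02,-1, -0.13,-0.127,0,0,0,0.03,-1, -0.18,-0.176,0,0,0,0.04,-1, -0.23,-0.224,0,0,0,0.05,-1, -0.275,-0.268,0,0,0,0.06,-1, -0.31,-0.302,0,0,0,0.07,-1, -0.332,-0.324,0,0,0,0.076,-1, -0.34,-0.332,0,0,0,0.076,-1, -0.34,-0.332,0,0,0,0.076,-1, -0.34,-0.332,0,0,0,0.076,-1]'; python3 to.py .4786 -.2915 .046 -.02
```

```text
time_s: 30.15
ee_pos: [0.4784, -0.2908, 0.1355]
eef_rot: [3.141, 0.001, 1.552]
force: [-0.5, -0.8, -1.6]
grip_width: 0.06
grip_force: 24.9
shift [-0.0012  0.0004  0.1789] turn [0.0002 0.0006 0.0008] q6 -0.59 q6 after~ -0.53 t 30.15
```

```bash
python3 -m pendant '[0,0,0.03,0,0,0,-1, 0,0,0.07,0,0,0,-1, 0,0,0.11,0,0,0,-1, 0,0,0.145,0,0,0,-1, 0,0,0.165,0,0,0,-1, 0,0,0.174,0,0,0,-1, 0,0,0.177,0,0,0,-1, 0,0,0.178,0,0,0,-1, 0,0,0.178,0,0,0,-1, 0,0,0.18,0,0,0,-1, 0,0,0.18,0,0,0,-1]'
```

```text
time_s: 31.25
ee_pos: [0.4782, -0.2916, 0.0459]
eef_rot: [3.141, 0.001, 1.551]
force: [0.3, -0.3, -1.0]
grip_width: 0.06
grip_force: 24.9
```

```bash
python3 -m pendant '[0,0,0.001,0,0,0,-1, 0,0,0.001,0,0,0,-1]';  python3 -m pendant '[0,0,0,0,0,0,0.3, 0,0,0,0,0,0,0.7, 0,0,0,0,0,0,1, 0,0,0,0,0,0,1, 0,0,-0.03,0,0,0,1, 0,0,-0.1,0,0,0,1, 0,0,-0.2,0,0,0,1, 0,0,-0.3,0,0,0,1, 0,0,-0.4,0,0,0,1, 0,0,-0.4,0,0,0,1]'
python3 - <<'E'
from refit import *
refit("square_tin",.008,[.4786,-.2915],[0,.1])
refit("oblong_tin",.008,[.461,.0875],[-.04,.05])
refit("mug",.008,[.569,.31],np.arange(-.6,1.6,.2))
for n in("candle","matchbox"): q=out[n][:]; refit(n,0,q[:2],[q[2]])
print({k:np.round(v,4).tolist() for k,v in out.items() if "coaster" in k})
E
sed -i 's/(190,140,440,285)/(190,130,440,285)/; s/(270,140,440,350)/(270,120,440,350)/' ov.py; python3 ov.py c
```

```text
time_s: 31.45
ee_pos: [0.4782, -0.2916, 0.0458]
eef_rot: [3.141, 0.001, 1.551]
force: [-3.1, 1.4, 5.2]
grip_width: 0.0598
grip_force: 24.9
time_s: 32.45
ee_pos: [0.4796, -0.2923, 0.2535]
eef_rot: [3.131, 0.008, 1.551]
force: [-0.0, -0.7, -0.9]
grip_width: 0.0938
grip_force: 0.0
square_tin 2 [ 0.4788 -0.2911 -0.1398] 0.06
oblong_tin 2 [ 0.4609  0.0875 -0.0847] 0.08
mug 2 [0.5683 0.311  0.4734] 0.194
candle 2 [ 0.4449 -0.1114  0.0472] 0.169
matchbox 2 [0.6846 0.0921 1.3531] 0.112
{'square_coaster': [0.4788, -0.2917, -0.0197], 'oblong_coaster': [0.4611, 0.0874, -0.0437], 'round_coaster': [0.5688, 0.3084, 0.1277]}
```

View pics/c_scene.png

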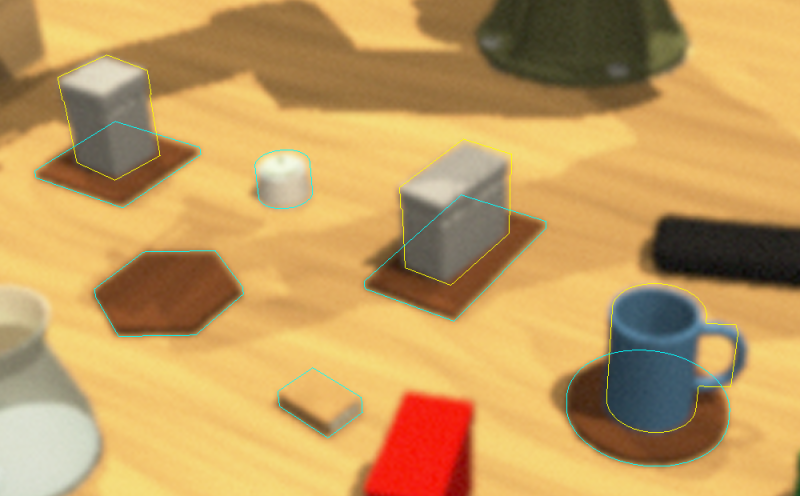

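View pics/c_side.png

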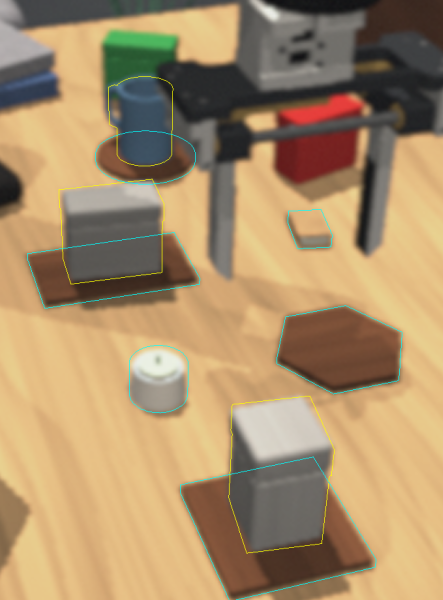

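All three stand upright and centred on their own coasters: square tin (108,115), oblong tin (455,215) and mug (655,360) in the scene crop. The candle and matchbox have not moved, and the gripper is clear of everything.

```bash
python3 -c "
from station import order
print(order.hand_in())"
```

```text
the job is handed in; nothing more can be done
None
```

The job is handed in at about 33 s on the robot's clock; in the last images the mug and both tins stand upright on their own coasters, centred to about 3 mm, with the candle and matchbox still in place, though no verdict came back.

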